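# Pack the spray tins and hold the sagging lock-up gate ajar

### The job

Stand the two loose spray tins upright in the two empty cells of the wooden crate, one to a cell, beside the tin already packed there. Then open the lock-up cage's gate for a colleague who will come to take the gate from you and pass the crate in: the worn bolt sags and its nose has dropped behind the keeper's bent-up lip, so lift it by its knob while drawing it back, swing the gate towards you against its closer until its free edge stands about a hand's width (roughly 20 degrees) open, and finish while holding it there with the bolt drawn back, without letting go. Leave the mug, the wood offcut and the wrench alone.

Things in the scene. Friction and masses are not known exactly. Their poses are not given: they have to be found in the camera images.
- crate: Low wooden crate standing loose on the bench (1.6 kg), 225 (its x) x 85 (its y) x 65 mm high, open above, walls, dividers and floor 5 mm thick. Two dividers make three cells in a row along its x, each 68 x 75 mm inside, centred at x = -73, 0 and +73 mm, y = 0. Origin: centre of its underside, z up.
- tin_a: Loose spray tin standing on the bench: plain aluminium cylinder 52 mm in diameter up to 100 mm, then a 12 mm shoulder and a black cap 34 mm in diameter; 130 mm tall in all, about 0.2 kg. Origin: centre of its underside, z along its axis, up.
- tin_b: Second loose spray tin standing on the bench, the same as tin_a. The two stand at least 75 mm apart, centre to centre.
- tin_packed: Third spray tin, the same, already standing in the crate's cell at the crate's x = +73 mm; it stays there.
- cage: Grey steel mesh lock-up cage fixed on the bench, 260 deep (its x) x 360 wide (its y) x 160 mm high with a closed mesh roof; its front with the gate faces the robot (-x of the cage). Origin: middle of the front edge of its underside; x points into the cage, y to its left, z up. The gate's plane lies at x = 18 mm, between the posts.
- gate: The gate's leaf, a grey tube frame 26 mm thick, 260 mm wide and 160 mm high with mesh, carrying the bolt, its barrel and guide. Origin: on the hinge axis at bench level; shut, its axes are parallel to the cage's; the leaf runs along its -y from the hinge (y = 0) to its free edge (y = -260 mm).
- gate_angle (a joint): Gate angle, rad, about the upright hinge at its left end: 0 shut, growing as the free edge swings out towards the robot (clockwise from above), up to 1.2. A closer spring pushes it shut, 0.9 N m/rad x (angle + 0.35), about 5 N at the drawn-back knob at 0.37 rad; let go, it shuts. With the bolt between the keeper's cheeks it opens 0.02 rad at most.
- bolt (a joint): Slide of the barrel bolt along the leaf, m: 0 to 0.006 at the start (shot), growing as it is drawn along the leaf's +y, towards the hinge, up to 0.055. It drags with about 2 N and stays where it is left. The nose is clear of the keeper from 0.036 on. Unlifted, it stops against the lip at about 0.008.
- bolt_lift (a joint): Tilt of the bolt, rad: 0 sagging at rest (nose down, 0.05 below level), growing as it is lifted, up to 0.13 (stop). It pivots in the barrel, 140 mm behind the knob and 248 mm behind the nose, and falls back by its weight (0.37 kg). The nose passes over the lip from about 0.065 on, i.e. knob lifted 9 mm; the stop comes at 18 mm.
- knob (a point): Point to grip on the bolt's upright knob: a round steel post, 16 mm in diameter, on the 12 mm rod above the gate's rail, with a 22 mm head on its top 8 mm. The point is 20 mm above the rod, 26 mm below the knob's top, 61 mm above the rail, at first 190 mm from the hinge along the leaf. Free room on both sides of the leaf. Guide fork 34 mm farther from the hinge: 40 mm above the rail.
- nose (a point): Middle of the underside of the bolt's nose, a 12 mm square stub turned down at the bolt's free end; it hangs 20 mm below the rod.
- lip (a point): Middle of the upper edge of the keeper's bent-up lip: a plate 6 mm thick standing 20 mm high across the bolt's way on top of the post at the gate's free edge, between the keeper's two cheeks (46 mm high, 22 mm apart). The nose rests beyond it, 16 mm lower than the lip's edge.
- gate_hinge (a point): Point on the gate's hinge axis at the height of the gate's top (160 mm above the bench).
- gate_edge (a point): Top of the gate's free edge, in the middle of its thickness, 260 mm from the hinge.
- mug: White mug, 76 mm in diameter, 90 mm high, handle at its +y; bystander. Origin: centre of its underside.
- offcut: Wood offcut lying on the bench, 100 x 45 x 40 mm; bystander. Origin: centre of its underside.
- wrench: Steel wrench lying on the bench, about 180 mm long along its x; bystander. Origin: about its middle, on the bench.

How it is judged:
By the outcome, as a careful person would: the job done as asked, in the order asked, and still so for the second after the job is handed in, while the arm keeps its last pose, push and grip.
It also fails if it takes over 58 s, if anything falls off the work surface, if the arm or the gripper's body presses on something with over 40 N, if the wrist force passes 120 N, or if a joint passes its speed limit or range.

### The arm

A 7-joint arm with a two-finger parallel gripper is mounted at the origin on the work surface. World frame = base frame: x ahead of the robot, y to its left, z up, the work surface at z = 0. Lengths are in m, angles in rad, forces in N, time in s.
With the tool pointing down it reaches from about 0.4 to 0.85 m from the base axis. Payload 6.9 kg.
Tool frame: the origin (TCP) lies at the very end of the fingers, on their centre line; the grasp point (between the pads) lies 19 mm behind it; z points along the fingers, y is the line along which they close (so a half turn about z gives the same grasp; the last joint's range is limited). The gripper opens to 85 mm and grips with 20 to 120 N. Pads are 22 mm wide; open, the fingers measure 114 mm over their backs; the gripper's body (76 mm by 85 mm) begins 54 mm behind the grasp point. The pads swing forward as they close: fully open they stand 13 mm farther back than shut.
Start: joints at [1.298, 0.507, -0.238, 1.5, 0.126, 1.149, -0.155], TCP at [0.231, -0.581, 0.231] pointing down, gripper open.
Joint ranges: [-3.08, 3.08], [-0.24, 2.05], [-1.43, 1.35], [0, 2.5], [-1.52, 4.66], [0.17, 1.96], [-2.89, 2.89]. Speed limits (rad/s): [2.39, 2.39, 3.14, 3.14, 3.14, 3.14, 3.14].

### API

Orientations are given as a rotation vector (axis times angle).
In Python, from station import env, camrig gives the robot as it stands (env), with the cameras (camrig).
- The arm moves only by the tool inch_along, called after "Emit:" by a JSON object that holds its "op" and its "data", one argument or row to a line. Schema: {"type":"object","properties":{"deltas":{"type":"object","properties":{"plan":{"type":"array","items":{"type":"array","items":{"type":"number"},"minItems":7,"maxItems":7},"minItems":1,"maxItems":20}},"additionalProperties":false,"required":["plan"]},"grip_force":{"type":"number"},"only":{"type":"string"},"quiet":{"type":"boolean"},"lines":{"type":"string"}},"required":["deltas"],"additionalProperties":false}. deltas is an object whose key "plan" holds a list of rows, 1 to 20 of them, each of 7 numbers: a rotation vector rx, ry, rz in shares of 2 pi rad (1.0 is 2 pi rad), then dx, dy, dz in parts of the range, where 1.0 means 0.5 m, then the opening from 0.0 (shut) to 1.0 (fully open); each row is the pose to reach, as a shift and turn from the pose commanded when the call began, along the tool's axes at that moment; what a row does not reach only later rows make up. A row lasts 1/8 s, in which the tool goes at most 0.0625 m and 0.188 rad, less where a joint would pass 70% of its speed; a pose out of reach is approached as far as the arm can. The fingers move at their own pace and stop on an object; grip_force is the grip in N (left out, the last holds). Time passes only in rows, so rows that do not move let the fingers close. The tool returns the time, the measured TCP pose, the force, the opening and the grip force at its end. only (a regular expression) keeps the lines of the reply that match it, lines (a string "A,B") keeps lines A to B, and quiet returns only ok. Shift and turn numbers lie between -1 and 1, and a call with a number outside is refused. Input that does not fit is refused with a message, and nothing moves.
- env.state(): the state, without advancing time (a new reading comes with each control period).
- camrig.grab_frame(name): name is "side" or "top"; returns the picture (384x512x3 uint8, blue, green, red); there is no depth.
- camrig.camera_model(name): a dict with "mtx" (3x3 intrinsics, pixels), "R" (3x3) and "t" (3): a world point X has camera coordinates R X + t. Camera axes: x right, y down, z forward; pixel columns grow to the right and rows downward; lengths in m; the calibration is good to about 2 mm. A picture is of the moment at which its call begins. camera_model takes no time and is no camera call.
- env.job_done(): hands the job in; it is judged then, once.
The state is a dict: "clock": time; "joint_pos": joint angles; "qvel": joint speeds; "joint_efforts": joint torques, N m; "ee_pos": TCP position; "ee_rot": TCP orientation; "force": force on the tool from outside, world axes, zero at the start; "ft_torque": the same for the moment, N m; "width": opening from 0.0 (shut) to 1.0 (fully open); "grasp_force": force on a finger pad.
Only numpy, scipy, OpenCV 4.12 (cv2) and the standard library are available. Lean on these libraries where they do the work, as an engineer would, in place of code of your own. Each camera call takes 0.05 s, during which the arm holds its last target. There are 200 camera calls.

## Working session

There is one attempt and no reset: what is moved stays moved. The work goes in short steps, Python scripts to look and compute and a tool call to move; the robot and the scene stay as the last step left them, time stands still between calls to the robot, and variables do not carry over. Pictures are saved under pics/ and viewed, at most 12 in all, crops included, and the job is handed in when it is done.

```bash
ls; mkdir -p pics
```

Run:
```python
from station import env, camrig
import cv2
for n in("top","side"):
    cv2.imwrite(f"pics/{n}0.png",camrig.grab_frame(n)); m=camrig.camera_model(n); print(n,m["mtx"].round(1).tolist(),(-m["R"].T@m["t"]).round(3),m["R"].round(2).tolist())
s=env.state();print({k:s[k] for k in("clock","ee_pos","ee_rot","force","width")})
```

```text
pics
station.py
top [[429.1, 0.0, 252.0], [0.0, 429.1, 194.5], [0.0, 0.0, 1.0]] [0.421 0.03  1.298] [[0.01, -1.0, 0.0], [-1.0, -0.01, -0.09], [0.09, -0.0, -1.0]]
side [[390.7, 0.0, 254.2], [0.0, 390.7, 193.6], [0.0, 0.0, 1.0]] [0.137 0.866 0.67 ] [[-0.9, -0.44, 0.02], [-0.23, 0.42, -0.88], [0.38, -0.79, -0.48]]
{'clock': 0.1, 'ee_pos': array([ 0.23087333, -0.58032745,  0.23051538]), 'ee_rot': array([-3.08389347e+00, -5.91102303e-01,  5.10479410e-04]), 'force': array([-0.08206808,  0.12646777, -0.72159475]), 'width': 0.999085031474163}
```

View pics/top0.png

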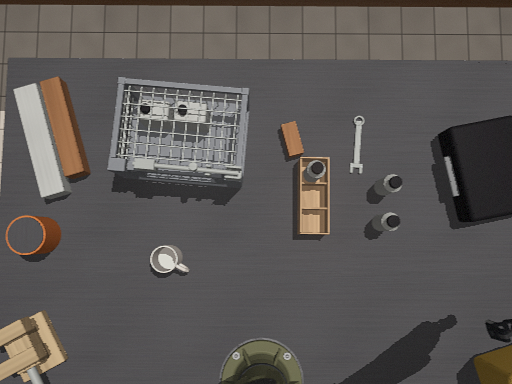

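View pics/side0.png

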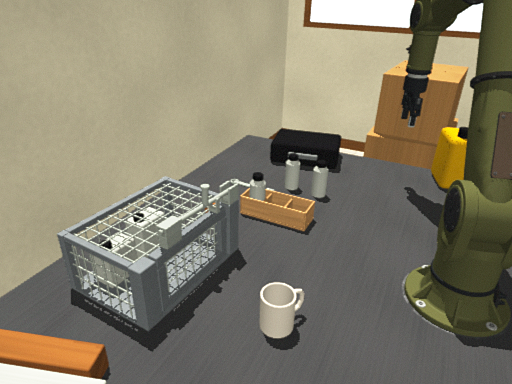

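The top view shows the crate at about (314,195) with its packed tin at (316,169). The loose tin caps are at about (393,183) and (393,221), and the cage is at the left with the gate facing down (–x). Next I'll zoom in on the gate and tins.

Create h.py:
```python
import numpy as np, cv2
from station import env, camrig
from scipy.spatial.transform import Rotation as Ro
def ray(n,uv):
    m=camrig.camera_model(n); c=-m["R"].T@m["t"]
    return c, m["R"].T@np.linalg.solve(m["mtx"],[*uv,1.])
def onz(n,uv,z):
    c,d=ray(n,uv); return c+d*(z-c[2])/d[2]
def tri(a,b):   # top px, side px
    (c,d),(e,f)=ray("top",a),ray("side",b)
    s=np.linalg.lstsq(np.c_[d,-f],e-c,rcond=None)[0]; p,q=c+d*s[0],e+f*s[1]
    return (p+q)/2, np.linalg.norm(p-q)
def proj(n,X):
    m=camrig.camera_model(n); p=m["mtx"]@(m["R"]@np.array(X)+m["t"]); return p[:2]/p[2]
def tool(v):  # world shift -> tool axes
    s=env.state(); return Ro.from_rotvec(s["ee_rot"]).as_matrix().T@np.array(v)
```

Run:
```python
import cv2,numpy as np
t=cv2.imread("pics/top0.png");s=cv2.imread("pics/side0.png")
a=cv2.resize(t[70:200,100:260],None,fx=5,fy=5*600/650,interpolation=2)[:600]
b=cv2.resize(t[145:245,285:415],None,fx=6,fy=6,interpolation=2)
c=cv2.resize(s[140:260,130:330],None,fx=4,fy=4,interpolation=2)
cv2.imwrite("pics/c_gate.png",cv2.resize(t[140:190,105:255],None,fx=5,fy=5,interpolation=2));cv2.imwrite("pics/c_tins.png",b);cv2.imwrite("pics/c_side.png",c)
```

```text
(no output)
```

View pics/c_gate.png

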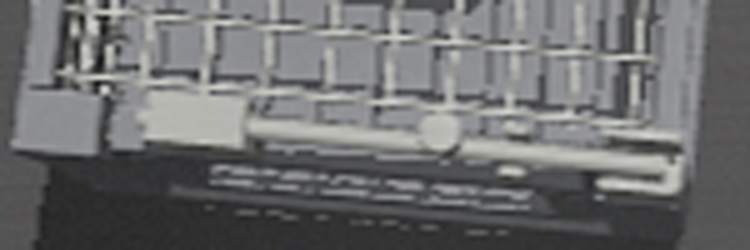

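View pics/c_tins.png

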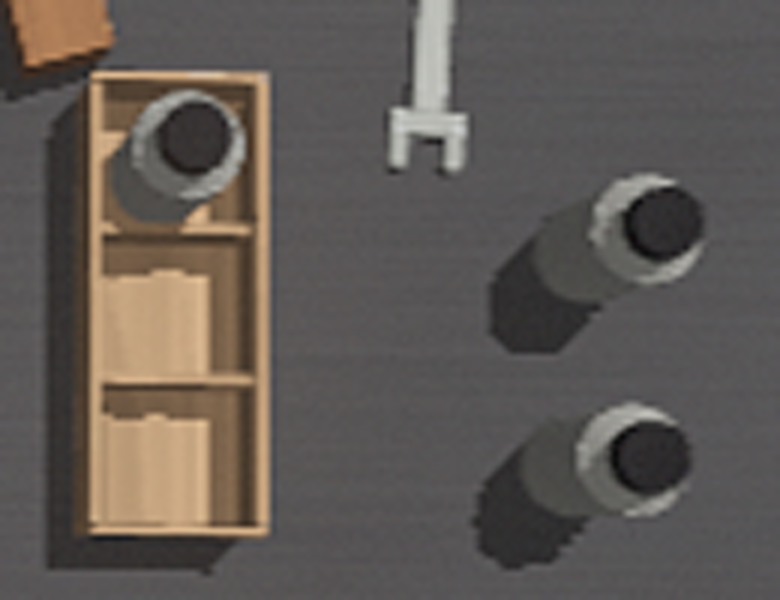

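View pics/c_side.png

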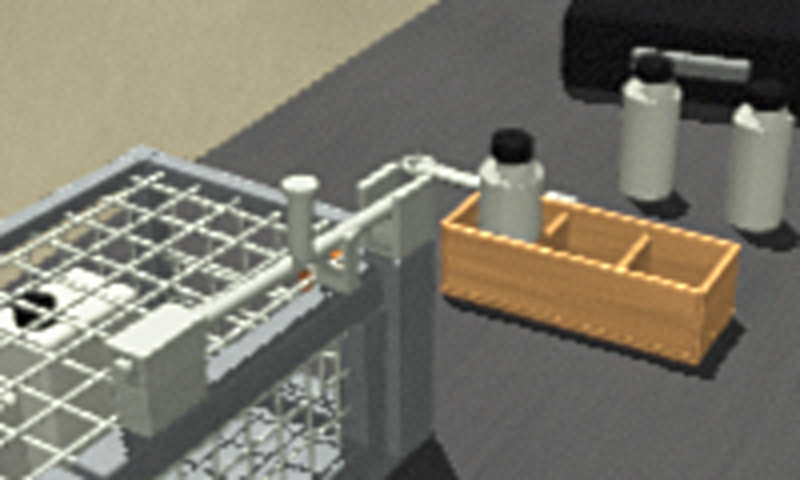

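The crops show these positions:
- **Knob:** head at crop (439,132) in the top view and (300,184) in the side view.
- **Rod:** runs from (250,128) to (640,163).
- **Crate rim:** spans x 90..270 and y 73..535.
- **Tin caps:** at (664,223) and (651,457).

Run:
```python
from h import *
g=lambda x,y,f,ox,oy:((x+.5)/f-.5+ox,(y+.5)/f-.5+oy)
T=lambda x,y:g(x,y,6,285,145); G=lambda x,y:g(x,y,5,105,140); S=lambda x,y:g(x,y,4,130,140)
cr=np.array([onz("top",T(*p),.065) for p in[(90,73),(270,73),(270,535),(90,535)]]);print("crate",cr.round(4).tolist(),cr.mean(0).round(4),np.linalg.norm(np.diff(cr,axis=0),axis=1).round(4))
for n,p in dict(a=(664,223),b=(651,457),packed=(195,138)).items(): print(n,onz("top",T(*p),.13).round(4))
for n,p in dict(a=(645,229),b=(633,460),packed=(188,145)).items(): print(n,"shoulder",onz("top",T(*p),.1).round(4))
# cap mask refinement
im=cv2.imread("pics/top0.png")
k=(im.max(2)<45).astype(np.uint8)
for x,y in[(395,182),(393,221),(317,168)]:
    w=im[y-9:y+9,x-9:x+9].max(2)<45; v,u=np.nonzero(w); print("capmask",len(u),u.mean()+x-9,v.mean()+y-9)
print("knob tri",tri(G(439,132),S(300,184)),"onz",onz("top",G(439,132),.247))
print("side tins",[ (onz("side",S(*p),.13)).round(3) for p in[(655,68),(768,96)]])
r=[onz("top",G(*p),.2) for p in[(250,128),(640,163)]];d=r[0]-r[1];print("rod",r,"angle of +y axis from world y (deg)",np.degrees(np.arctan2(-d[0],d[1])))
gl=[onz("top",G(*p),.16) for p in[(15,152),(100,155),(690,190)]];print(gl)
```

```text
crate [[0.6492, -0.1093, 0.065], [0.6498, -0.1966, 0.065], [0.4265, -0.1942, 0.065], [0.426, -0.1084, 0.065]] [ 0.5379 -0.1521  0.065 ] [0.0874 0.2233 0.0859]
a [ 0.5694 -0.3641  0.13  ]
b [ 0.4625 -0.3555  0.13  ]
packed [ 0.6073 -0.15    0.13  ]
a shoulder [ 0.5703 -0.3653  0.1   ]
b shoulder [ 0.4622 -0.357   0.1   ]
packed shoulder [ 0.6087 -0.1513  0.1   ]
capmask 47 393.8936170212766 182.82978723404256
capmask 63 392.7142857142857 221.46031746031747
capmask 10 314.2 170.2
knob tri (array([0.59262495, 0.17793634, 0.24384963]), np.float64(0.0034141570096477623)) onz [0.5905784  0.17667623 0.247     ]
side tins [array([ 0.563, -0.342,  0.13 ]), array([ 0.456, -0.332,  0.13 ])]
rod [array([0.59960652, 0.2809928 , 0.2       ]), array([0.5826554 , 0.07913706, 0.2       ])] angle of +y axis from world y (deg) -4.800229847858978
[array([0.59229665, 0.4155255 , 0.16      ]), array([0.590973  , 0.36999282, 0.16      ]), array([0.57414308, 0.05404363, 0.16      ])]
```

Each measurement agrees with the given sizes:
- **Crate:** centre (0.538, −0.152), aligned with x.
- **Tin a:** (0.570, −0.365).
- **Tin b:** (0.4625, −0.3565).
- **Knob:** about (0.591, 0.178).

I'll go above tin b first.

Units first: shifts go in shares of 0.5 m and turns go in shares of 2 pi rad. So 0.298 m / 0.5 = 0.596, 0.03 m / 0.5 = 0.06, 0.379 rad / 6.2832 = 0.0603.

Emit:
{"op": "inch_along", "data": {
  "deltas": {"plan": [[0,0,0.0159,0.12,-0.048,0.02,1],[0,0,0.0318,0.24,-0.098,0.04,1],[0,0,0.0477,0.36,-0.146,0.06,1],[0,0,0.0603,0.48,-0.196,0.06,1],[0,0,0.0603,0.596,-0.244,0.06,1],[0,0,0.0603,0.596,-0.244,0.06,1],[0,0,0.0603,0.596,-0.244,0.06,1]]},
  "grip_force": 40
}}

```text
clock: 0.98
ee_pos: [0.4631, -0.3565, 0.2009]
ee_rot: [-3.141, -0.003, 0.001]
force: [-0.5, -0.2, 0.3]
width: 0.999
grasp_force: 0.0
```

```bash
python3 -c "
from h import *
s=env.state();print(s['joint_pos'],s['ee_pos'],Ro.from_rotvec(s['ee_rot']).as_matrix().round(3))"
```

```text
[ 0.73083933  0.4678534  -0.17934511  1.65678322  0.09434303  1.02625836
 -1.04757073] [ 0.46310677 -0.35650453  0.20090495] [[ 1.     0.002 -0.001]
 [ 0.002 -1.     0.   ]
 [-0.001 -0.    -1.   ]]
```

To row units: 0.135 m / 0.5 = 0.27, 0.1 m / 0.5 = 0.2.

Emit:
{"op": "inch_along", "data": {
  "deltas": {"plan": [[0,0,0,0,0,0.1,1],[0,0,0,0,0,0.2,1],[0,0,0,0,0,0.27,1],[0,0,0,0,0,0.27,1],[0,0,0,0,0,0.27,0.4],[0,0,0,0,0,0.27,0.4],[0,0,0,0,0,0.27,0.4],[0,0,0,0,0,0.27,0.4],[0,0,0,0,0,0.27,0.4]]},
  "grip_force": 40
}}

```text
clock: 2.1
ee_pos: [0.4636, -0.3581, 0.0683]
ee_rot: [3.139, -0.001, 0.004]
force: [-1.1, 0.2, 6.5]
width: 0.596
grasp_force: 41.1
```

To row units: -0.204 m / 0.5 = -0.408, 0.002 m / 0.5 = 0.004.

Emit:
{"op": "inch_along", "data": {
  "deltas": {"plan": [[0,0,0,0,0,-0.1,0.4],[0,0,0,0,0,-0.2,0.4],[0,0,0,0.002,-0.1,-0.2,0.4],[0,0,0,0.004,-0.2,-0.2,0.4],[0,0,0,0.004,-0.3,-0.2,0.4],[0,0,0,0.004,-0.38,-0.2,0.4],[0,0,0,0.004,-0.408,-0.2,0.4],[0,0,0,0.004,-0.408,-0.2,0.4],[0,0,0,0.004,-0.408,-0.2,0.4]]},
  "grip_force": 40
}}

```text
clock: 3.22
ee_pos: [0.4649, -0.1548, 0.1665]
ee_rot: [3.141, -0.003, 0.001]
force: [-0.7, -0.0, -2.4]
width: 0.595
grasp_force: 43.0
```

Run:
```python
from h import *
im=camrig.grab_frame("side");cv2.imwrite("pics/s1.png",cv2.resize(im[110:260,200:360],None,fx=5,fy=4,interpolation=2))
print(env.state()['ee_pos'])
```

```text
[ 0.46484128 -0.15487834  0.16633636]
```

View pics/s1.png

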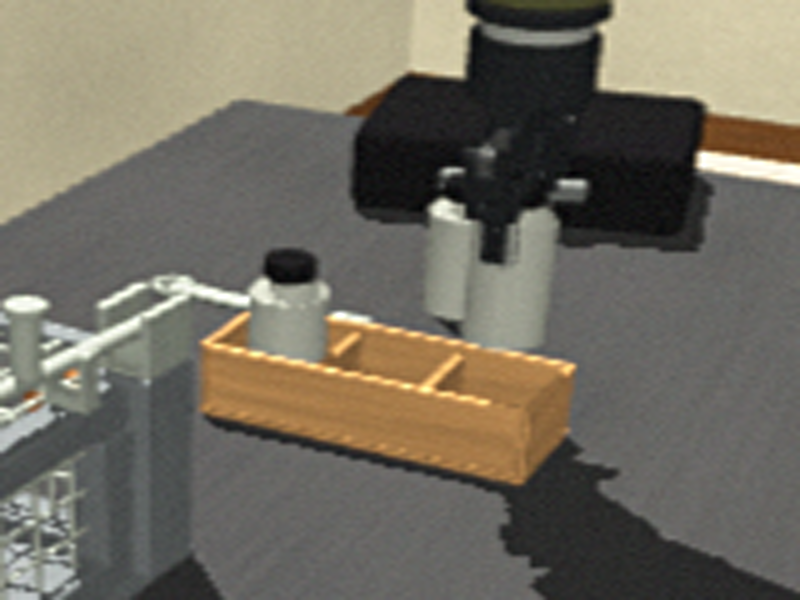

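The tin is held upright over the near cell, at about (510,290) in the crop. I'll lower it and release.

To row units: 0.094 m / 0.5 = 0.188, 0.09 m / 0.5 = 0.18.

Emit:
{"op": "inch_along", "data": {
  "deltas": {"plan": [[0,0,0,0,-0.006,0.08,0.4],[0,0,0,0,-0.006,0.15,0.4],[0,0,0,0,-0.006,0.18,0.4],[0,0,0,0,-0.006,0.188,0.4],[0,0,0,0,-0.006,0.188,0.4]]},
  "grip_force": 40
}}

```text
clock: 3.9
ee_pos: [0.4643, -0.1507, 0.073]
ee_rot: [-3.141, 0.003, 0.002]
force: [-3.7, 2.7, 11.5]
width: 0.596
grasp_force: 43.9
```

Emit:
{"op": "inch_along", "data": {
  "deltas": {"plan": [[0,0,0,0,0,0,0.9],[0,0,0,0,0,0,0.9],[0,0,0,0,0,0,0.9],[0,0,0,0,0,-0.1,0.9],[0,0,0,0,0,-0.2,0.9]]},
  "grip_force": 40
}}

```text
clock: 4.53
ee_pos: [0.4645, -0.1502, 0.1731]
ee_rot: [-3.141, 0.001, 0.002]
force: [0.5, -0.8, -0.3]
width: 0.903
grasp_force: 0.0
```

To row units: 0.2145 m / 0.5 = 0.429, 0.106 m / 0.5 = 0.212.

Emit:
{"op": "inch_along", "data": {
  "deltas": {"plan": [[0,0,0,0.05,0.1,-0.02,0.95],[0,0,0,0.1,0.2,-0.02,0.95],[0,0,0,0.15,0.31,-0.02,0.95],[0,0,0,0.2,0.4,0,0.95],[0,0,0,0.21,0.429,0,0.95],[0,0,0,0.21,0.429,0,0.95],[0,0,0,0.21,0.429,0.1,0.95],[0,0,0,0.21,0.429,0.2,0.95],[0,0,0,0.21,0.429,0.212,0.95],[0,0,0,0.21,0.429,0.212,0.95],[0,0,0,0.21,0.429,0.212,0.4],[0,0,0,0.21,0.429,0.212,0.4],[0,0,0,0.21,0.429,0.212,0.4],[0,0,0,0.21,0.429,0.212,0.4],[0,0,0,0.21,0.429,0.212,0.4]]},
  "grip_force": 40
}}

```text
clock: 6.4
ee_pos: [0.571, -0.3653, 0.0687]
ee_rot: [3.14, -0.001, 0.005]
force: [-0.1, 0.2, 6.1]
width: 0.596
grasp_force: 40.8
```

Run:
```python
from h import *
t=camrig.grab_frame("top");a=cv2.resize(t[140:250,285:415],None,fx=5,fy=5,interpolation=2)
cv2.imwrite("pics/t2.png",a)
```

```text
(no output)
```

View pics/t2.png

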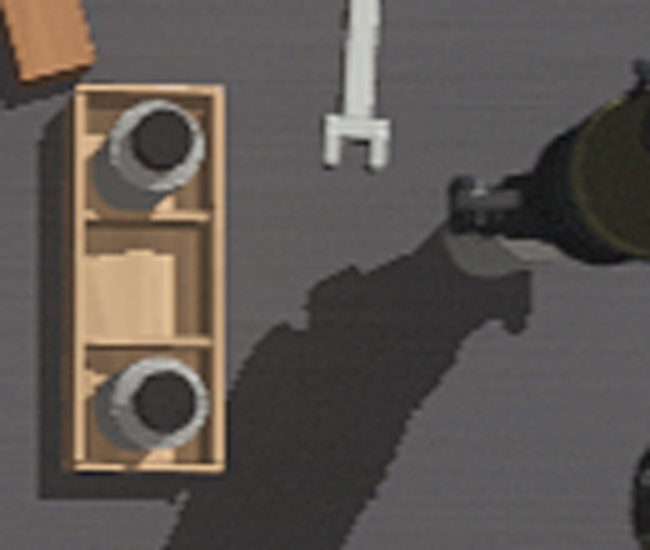

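The near cell now holds tin b upright (cap at crop 165,402), and the crate has not moved. Tin a goes in the middle cell.

To row units: -0.213 m / 0.5 = -0.426, -0.032 m / 0.5 = -0.064.

Emit:
{"op": "inch_along", "data": {
  "deltas": {"plan": [[0,0,0,0,0,-0.1,0.4],[0,0,0,0,0,-0.2,0.4],[0,0,0,-0.02,-0.1,-0.2,0.4],[0,0,0,-0.04,-0.2,-0.2,0.4],[0,0,0,-0.064,-0.3,-0.2,0.4],[0,0,0,-0.066,-0.4,-0.2,0.4],[0,0,0,-0.066,-0.426,-0.2,0.4],[0,0,0,-0.066,-0.426,-0.2,0.4],[0,0,0,-0.066,-0.426,-0.12,0.4],[0,0,0,-0.066,-0.426,-0.05,0.4],[0,0,0,-0.066,-0.426,-0.02,0.4],[0,0,0,-0.066,-0.426,-0.012,0.4],[0,0,0,-0.066,-0.426,-0.012,0.4]]},
  "grip_force": 40
}}

```text
clock: 8.07
ee_pos: [0.5374, -0.1536, 0.0735]
ee_rot: [3.14, -0.003, 0.002]
force: [-1.1, -2.6, 3.5]
width: 0.598
grasp_force: 43.7
```

To row units: -0.23 m / 0.5 = -0.46, -0.22 m / 0.5 = -0.44.

Emit:
{"op": "inch_along", "data": {
  "deltas": {"plan": [[0,0,0,0,0,0,0.9],[0,0,0,0,0,0,0.9],[0,0,0,0,0,0,0.9],[0,0,0,0,0,-0.1,0.9],[0,0,0,0,0,-0.2,0.9],[0,0,0,0,0,-0.32,0.9],[0,0,0,0,0,-0.44,0.9],[0,0,0,0,0,-0.46,0.9]]},
  "grip_force": 40
}}

```text
clock: 9.07
ee_pos: [0.5387, -0.1518, 0.3069]
ee_rot: [3.14, -0.0, 0.012]
force: [1.6, -0.4, -0.7]
width: 0.904
grasp_force: 0.0
```

Emit:
{"op": "inch_along", "data": {
  "deltas": {"plan": [[0,0,-0.0286,0,-0.1,0,0.7],[0,0,-0.0573,0,-0.2,0,0.6],[0,0,-0.0859,0,-0.3,0,0.6],[0,0,-0.1146,0,-0.4,0,0.6],[0,0,-0.1432,0,-0.4,0,0.6],[0,0,-0.1719,0,-0.4,0,0.6],[0,0,-0.2005,0,-0.4,0,0.6],[0,0,-0.2292,0,-0.4,0,0.6],[0,0,-0.2387,0,-0.4,0,0.6],[0,0,-0.2387,0,-0.4,0,0.6],[0,0,-0.2387,0,-0.4,0,0.6]]}
}}

```text
clock: 10.45
ee_pos: [0.5368, 0.0483, 0.3018]
ee_rot: [-2.3, -2.139, 0.001]
force: [0.1, -0.6, 0.3]
width: 0.599
grasp_force: 0.0
```

Run:
```python
from h import *
t=camrig.grab_frame("top");cv2.imwrite("pics/t3.png",t);s=camrig.grab_frame("side");cv2.imwrite("pics/s3.png",s)
st=env.state();p=st['ee_pos'];R=Ro.from_rotvec(st['ee_rot']).as_matrix();print(p,st['joint_pos'].round(2),R.round(3).tolist())
# tin caps in crate: dark-blob centroids, expected 0.611,0.538,0.465
# cage direction: rear/front post edges via Canny Hough in first picture
g=cv2.cvtColor(cv2.imread("pics/top0.png"),6)
L=cv2.HoughLinesP(cv2.Canny(g[70:190,95:260],60,150),1,np.pi/720,40,minLineLength=90,maxLineGap=8)
for l in L[:,0] if L is not None else []:
    a,b=onz("top",(l[0]+95,l[1]+70),.16),onz("top",(l[2]+95,l[3]+70),.16);d=b-a
    if abs(d[1])>abs(d[0]): print(l,a[:2].round(3),b[:2].round(3),"deg",np.degrees(np.arctan(d[0]/d[1])).round(2))
    else: print("x-edge",np.degrees(np.arctan(-d[1]/d[0])).round(2))
print("to knob tool:",R.T@(np.array([.5915,.178,.209])-p))
```

```bash
python3 -c "
import cv2;a=cv2.imread('pics/s3.png');cv2.imwrite('pics/c3.png',cv2.resize(a[60:260,140:360],None,fx=3,fy=3))"
```

```text
[0.53686574 0.04837377 0.30208033] [ 0.28  0.36 -0.61  1.6   0.21  1.25 -0.43] [[0.072, 0.997, -0.0], [0.997, -0.072, -0.0], [-0.0, -0.0, -1.0]]
[ 18  56 141  67] [0.712 0.406] [0.684 0.073] deg 4.81
[ 24  12 153  24] [0.835 0.394] [0.804 0.041] deg 5.07
[ 15  82 149  94] [0.641 0.411] [0.611 0.051] deg 4.8
[ 23   7 153  18] [0.849 0.397] [0.821 0.041] deg 4.58
[ 22  18 152  29] [0.818 0.399] [0.79  0.044] deg 4.57
[ 22  21 152  31] [0.81  0.398] [0.784 0.044] deg 4.12
[ 19  46 152  58] [0.74  0.404] [0.709 0.043] deg 4.87
[ 17  59 109  67] [0.704 0.408] [0.684 0.159] deg 4.67
[ 15  81 149  92] [0.644 0.411] [0.616 0.051] deg 4.37
[ 16  70 138  80] [0.674 0.409] [0.649 0.08 ] deg 4.37
[ 16  72 150  83] [0.669 0.409] [0.641 0.048] deg 4.38
[ 21  33 117  42] [0.776 0.4  ] [0.753 0.139] deg 5.09
[ 14  85 139  95] [0.633 0.413] [0.608 0.077] deg 4.25
[ 57  33 153  46] [0.777 0.302] [0.743 0.041] deg 7.49
[ 53 102 147 112] [0.588 0.307] [0.562 0.056] deg 5.74
[ 23  14 152  26] [0.829 0.396] [0.798 0.044] deg 5.06
[ 45  44 135  54] [0.746 0.334] [0.72  0.089] deg 6.08
[ 24  69 142  80] [0.677 0.388] [0.649 0.07 ] deg 5.02
to knob tool: [0.13321498 0.04522458 0.0930608 ]
```

View pics/c3.png

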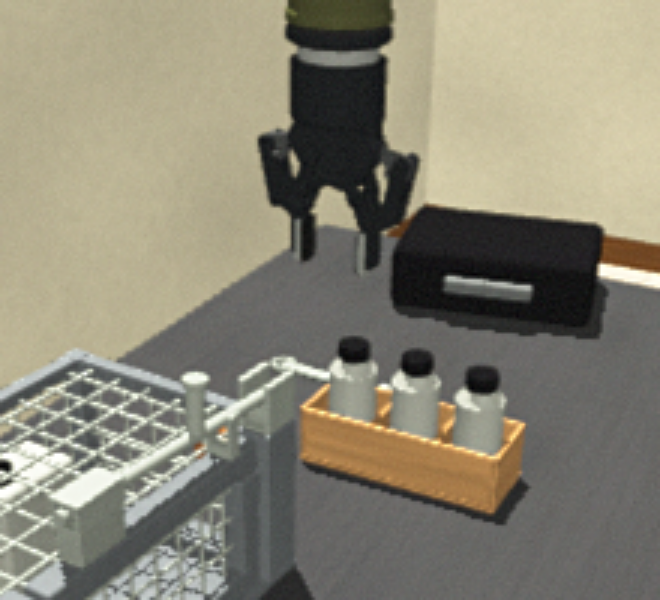

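All three tins stand upright in the crate, and the tool is aligned with the leaf to within 1°. I'll approach the knob and close on it.

To row units: 0.133 m / 0.5 = 0.266, 0.045 m / 0.5 = 0.09, 0.01 rad / 6.2832 = 0.0016.

Emit:
{"op": "inch_along", "data": {
  "deltas": {"plan": [[0,0,0.0016,0.1,0.034,0,0.55],[0,0,0.0016,0.2,0.068,0,0.55],[0,0,0.0016,0.266,0.09,0,0.55],[0,0,0.0016,0.266,0.09,0,0.55],[0,0,0.0016,0.266,0.09,0.1,0.55],[0,0,0.0016,0.266,0.09,0.16,0.55],[0,0,0.0016,0.266,0.09,0.184,0.55],[0,0,0.0016,0.266,0.09,0.184,0.55]]},
  "grip_force": 40
}}

```text
clock: 11.55
ee_pos: [0.5913, 0.1771, 0.2103]
ee_rot: [-2.311, -2.129, 0.001]
force: [0.3, 0.5, 0.3]
width: 0.548
grasp_force: 0.0
```

Emit:
{"op": "inch_along", "data": {
  "deltas": {"plan": [[0,0,0,0,0,0,0],[0,0,0,0,0,0,0],[0,0,0,0,0,0,0],[0,0,0,0,0,0,0],[0,0,0,0,0,0,0],[0,0,0,0,0,0,0]]},
  "grip_force": 40
}}

```text
clock: 12.3
ee_pos: [0.5916, 0.1776, 0.2105]
ee_rot: [2.31, 2.129, 0.001]
force: [1.7, -1.7, 1.9]
width: 0.236
grasp_force: 39.0
```

Run:
```python
from h import *
a=camrig.grab_frame('side');cv2.imwrite('pics/c4.png',cv2.resize(a[120:260,140:280],None,fx=4,fy=4,interpolation=2))
```

```text
(no output)
```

View pics/c4.png

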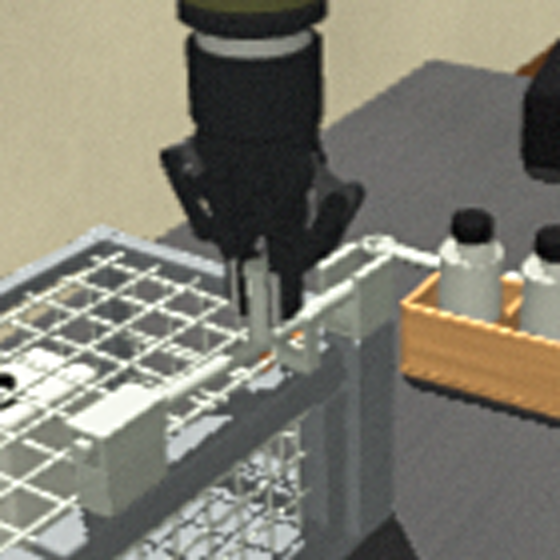

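The reading is 20 mm, wider than the 16 mm post, so the pads probably caught the head. I'll reopen, go 10 mm lower and regrip.

Emit:
{"op": "inch_along", "data": {
  "deltas": {"plan": [[0,0,0,0,0,0,0.5],[0,0,0,0,0,0,0.5],[0,0,0,0,0,0.02,0.5],[0,0,0,0,0,0.02,0.5],[0,0,0,0,0,0.02,0],[0,0,0,0,0,0.02,0],[0,0,0,0,0,0.02,0],[0,0,0,0,0,0.02,0],[0,0,0,0,0,0.02,0],[0,0,0,0,0,0.02,0]]},
  "grip_force": 60
}}

```text
clock: 13.6
ee_pos: [0.5914, 0.1778, 0.2004]
ee_rot: [2.31, 2.129, 0.0]
force: [2.3, 0.7, -0.6]
width: 0.19
grasp_force: 58.8
```

The reading is now 16 mm, a true grip on the post. I'll lift 14 mm with a matching tilt, then draw.

To row units: -0.014 m / 0.5 = -0.028, -0.011 m / 0.5 = -0.022, -0.1 rad / 6.2832 = -0.0159.

Emit:
{"op": "inch_along", "data": {
  "deltas": {"plan": [[0,-0.0048,0,0,0,-0.008,0],[0,-0.0095,0,0,0,-0.016,0],[0,-0.0127,0,0,0,-0.022,0],[0,-0.0159,0,0,0,-0.028,0],[0,-0.0159,0,0,0,-0.028,0],[0,-0.0159,0,0,0,-0.028,0]]},
  "grip_force": 60
}}

```text
clock: 14.35
ee_pos: [0.5912, 0.1786, 0.2142]
ee_rot: [2.258, 2.084, -0.112]
force: [1.9, 1.9, -3.8]
width: 0.193
grasp_force: 59.1
```

To row units: 0.044 m / 0.5 = 0.088, -0.0044 m / 0.5 = -0.0088.

Emit:
{"op": "inch_along", "data": {
  "deltas": {"plan": [[0,0,0,0.016,0,-0.0016,0],[0,0,0,0.032,0,-0.0032,0],[0,0,0,0.048,0,-0.0048,0],[0,0,0,0.064,0,-0.0064,0],[0,0,0,0.078,0,-0.0078,0],[0,0,0,0.088,0,-0.0088,0],[0,0,0,0.088,0,-0.0088,0],[0,0,0,0.088,0,-0.0088,0]]},
  "grip_force": 60
}}

```text
clock: 15.35
ee_pos: [0.5948, 0.2229, 0.2143]
ee_rot: [2.258, 2.084, -0.111]
force: [3.2, 1.5, -4.1]
width: 0.196
grasp_force: 59.1
```

Run:
```python
from h import *
a=camrig.grab_frame('side');cv2.imwrite('pics/c5.png',cv2.resize(a[120:260,140:280],None,fx=4,fy=4,interpolation=2));t=camrig.grab_frame('top');cv2.imwrite('pics/t5.png',t)
```

```text
(no output)
```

View pics/c5.png

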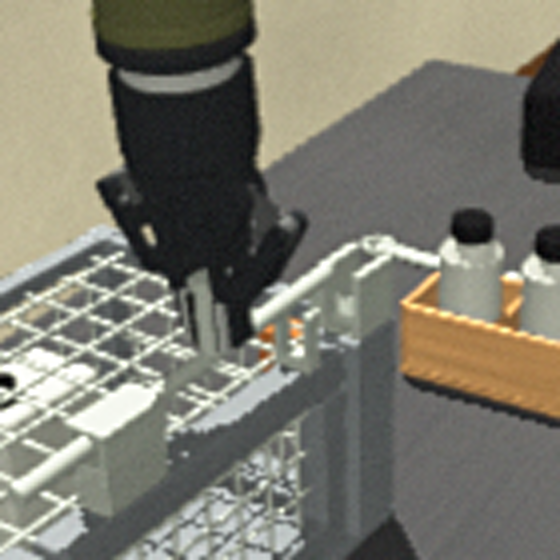

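The rod now protrudes behind the barrel with its nose lifted, so the bolt is drawn about 45 mm. I'll start the swing with a small check step (hinge radius 0.145 m).

To row units: -0.0087 m / 0.5 = -0.0174, 0.0001 m / 0.5 = 0.0002, 0.06 rad / 6.2832 = 0.0095.

Emit:
{"op": "inch_along", "data": {
  "deltas": {"plan": [[0.0005,0,0.0048,0.0002,-0.0088,0,0],[0.001,0,0.0095,0.0006,-0.0174,0,0],[0.001,0,0.0095,0.0006,-0.0174,0,0]]},
  "grip_force": 70
}}

```text
clock: 15.82
ee_pos: [0.5858, 0.2229, 0.2144]
ee_rot: [2.322, 2.014, -0.116]
force: [1.9, 1.2, -3.7]
width: 0.191
grasp_force: 68.8
```

To row units: -0.0429 m / 0.5 = -0.0858, -0.0345 m / 0.5 = -0.069, 0.06 rad / 6.2832 = 0.0095.

Emit:
{"op": "inch_along", "data": {
  "deltas": {"plan": [[0.001,0,0.0095,0.0006,-0.0174,0,0],[0.0019,0,0.0191,0.002,-0.0348,-0.0002,0],[0.0029,0,0.0286,0.0046,-0.052,-0.0004,0],[0.0038,0,0.0382,0.0082,-0.069,-0.0008,0],[0.0048,0,0.0477,0.013,-0.0858,-0.0012,0],[0.0048,0,0.0477,0.013,-0.0858,-0.0012,0],[0.0048,0,0.0477,0.013,-0.0858,-0.0012,0]]},
  "grip_force": 70
}}

```text
clock: 16.7
ee_pos: [0.5453, 0.2348, 0.2143]
ee_rot: [2.606, 1.65, -0.13]
force: [3.2, -0.9, -2.8]
width: 0.192
grasp_force: 69.1
```

Run:
```python
from h import *
a=camrig.grab_frame('side');t=camrig.grab_frame('top')
cv2.imwrite('pics/c6.png',np.hstack([cv2.resize(a[120:270,130:280],(400,400)),cv2.resize(t[100:210,120:230],(400,400))]))
p=env.state()['ee_pos'];v=p[:2]-np.array([.607,.3672]);print(p,np.hypot(*v),"gate deg",np.degrees(np.arctan2(-v[0],-v[1]))-4.75)
```

```text
[0.54505369 0.23477265 0.21416443] 0.14619968321739965 gate deg 20.319054153101895
```

View pics/c6.png

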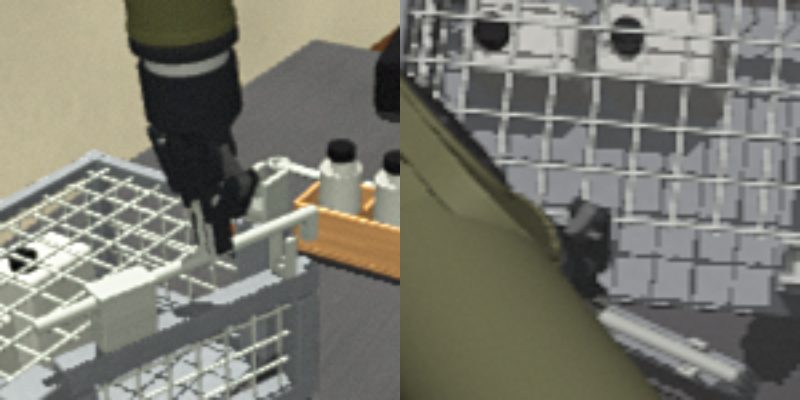

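The gate stands about 20° open: 20.3° from the tool pose and about 19.5° from the rod in the top view. The bolt is drawn and the grip is firm, so I'll hand in.

Emit:
{"op": "inch_along", "data": {
  "deltas": {"plan": [[0,0,0,0,0,0,0],[0,0,0,0,0,0,0],[0,0,0,0,0,0,0],[0,0,0,0,0,0,0]]},
  "grip_force": 70
}}

```text
clock: 17.3
ee_pos: [0.5447, 0.235, 0.2142]
ee_rot: [2.607, 1.649, -0.131]
force: [3.0, -3.0, -2.1]
width: 0.19
grasp_force: 69.1
```

```bash
python3 -c "
from station import env, camrig
print(env.job_done())"
```

```text
the job is handed in; nothing more can be done
None
```

The job is handed in at 17.3 s: both loose tins stand upright in the crate's two empty cells, and the arm is holding the gate about 20° open with the bolt drawn back about 45 mm.

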